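# Reset the two-wheel cup counter

### The arm

A 7-joint arm with a two-finger parallel gripper is mounted at the origin on a cart in front of the work surface, level with it; the furniture and walls round the work are solid. World frame = base frame: x ahead of the robot, y to its left, z up, the work surface at z = 0. Lengths are in m, angles in rad, forces in N, time in s.
With the tool pointing down it reaches from about 0.425 to 0.925 m from the base axis. Payload 6.8 kg.
Tool frame: the origin (TCP) lies on the mounting face of the last link; the fingertips stand 173 mm ahead of it and the grasp point (between the pads) lies 155 mm ahead of it; z points along the fingers, y is the line along which they close (so a half turn about z gives the same grasp; the last joint's range is limited). The gripper opens to 85 mm and grips with 20 to 120 N. Pads are 22 mm wide; open, the fingers measure 114 mm over their backs; the gripper's body (76 mm by 85 mm) begins 54 mm behind the grasp point. The pads swing forward as they close: fully open they stand 13 mm farther back than shut.
Start: joints at [1.033, 0.477, 0.022, 1.555, -0.011, 1.109, -0.083], TCP at [0.281, -0.614, 0.405] pointing down, gripper open.
Joint ranges: [-2.96, 2.96], [-0.34, 2.1], [-1.41, 1.46], [0.24, 2.44], [-1.37, 4.51], [0.17, 1.92], [-2.96, 2.96]. Speed limits (rad/s): [2.39, 2.39, 3.14, 3.14, 3.14, 3.14, 3.14].

### API

Orientations are given as a rotation vector (axis times angle).
In Python, from bench import status, eyes, robot gives the robot as it stands.
- The arm moves only by the tool servo_tool, never from a script. Its argument "rows" is a list of rows, each a list of 4 numbers: the shift along the tool's x, y, z in mm, then the turn about the tool's z in rad. In form: [[tx, ty, tz, turn], ...]. A call has 1 to 10 rows; each row is the pose to reach, as a shift and turn from the pose commanded when the call began, along the tool's axes at that moment; what a row does not reach only later rows make up. A row lasts 1/10 s, in which the tool goes at most 50 mm and 8.59 degrees, less where a joint would pass 70% of its speed; a pose out of reach is approached as far as the arm can. A call with a gripper value outside its range is refused whole. "jaw" is the gripper command: -1 is fully open, 1 is shut, values between are in proportion, set as the call begins (left out, the last holds). The fingers move at their own pace and stop on an object; "force" is the grip in N (left out, the last holds). Time passes only in rows, so rows that repeat a pose let the fingers close. It gives the time, the measured TCP pose, the force, the opening and the grip force at its end, in the units of the state.
- status.observe(): the state, without advancing time (a new reading comes with each control period).
- eyes.get_image(name): name is "scene" or "top" or "wrist"; returns a dict with "img" (400x640x3 uint8, red, green, blue), "depth" (400x640 float32, m along the optical axis (not along the pixel's ray), 0 where there is no reading), "K" (3x3 intrinsics, pixels), "R" (3x3) and "t" (3): a world point X has camera coordinates R X + t. Camera axes: x right, y down, z forward; pixel columns grow to the right and rows downward; lengths in m; the calibration is good to about 2 mm. A picture is of the moment at which its call begins.
- robot.finish_job(): hands the job in; it is judged then, once.
The state is a dict: "t": time; "joint_positions": joint angles; "joint_vel": joint speeds; "tau": joint torques, N m; "tcp_pos": TCP position; "tcp_rot": TCP orientation; "ft_force": force on the tool from outside, world axes, zero at the start; "moment": the same for the moment, N m; "finger_gap": opening from 0.0 (shut) to 1.0 (fully open); "grasp_force": force on a finger pad.
Only numpy, scipy, OpenCV 4.12 (cv2) and the standard library are available. Lean on these libraries where they do the work, as an engineer would, in place of code of your own. Each camera call takes 0.05 s, during which the arm holds its last target. There are 200 camera calls.

### The job

Reset the cup counter for a new day: with a fingertip, flick each of its two thumbwheels away from the robot, click by click, until the wheel's one wide lug stands beside the pointer posts at the back of the counter, and never push a wheel a click past them. Only flick the wheels: do not lift, tip or shove the counter, and leave everything else standing where it is.

Things in the scene. Friction and masses are not known exactly. Their poses are not given: they have to be found in the camera images.
- counter: white box 130 (x) x 160 (y) x 70 mm high, loose on rubber feet, about 1.5 kg, two grey wheels 76 mm apart in slots in its top. Origin: centre of the underside; x away from the robot (yaw within 20 deg), y left. Three steel pointer posts, 8 mm thick, tops 88 mm above the table, in a row at x = 46 mm, y = -68, 0, 68 mm: one on each side of each wheel
- wheel_left (a joint): left click wheel (y = 38 mm), rad. 0 = reset, wide lug beside the posts; grows as its top moves along counter +x. Stops every 0.785 (45 deg): 0, -0.785, -1.571, -2.356; it starts at one of the last three. A sprung roller holds it; pushing a lug takes 1.5 to 4 N; past half way it snaps to the next stop and stays, without running on if pushed below 0.1 m/s. Hard stops at -2.67 and +1.26.
- wheel_right (a joint): right click wheel (y = -38 mm), rad. 0 = reset, wide lug beside the posts; grows as its top moves along counter +x. Stops every 0.785 (45 deg): 0, -0.785, -1.571, -2.356; it starts at one of the last three. A sprung roller holds it; pushing a lug takes 1.5 to 4 N; past half way it snaps to the next stop and stays, without running on if pushed below 0.1 m/s. Hard stops at -2.67 and +1.26.
- wheel_left_axle (a point): centre of the left wheel on its axle, 66 mm above the table (counter frame 0, 38, 66 mm); the axle runs along counter y. Grey wheels: hub radius 38.5 mm, 24 mm wide, eight radial lugs 8 mm thick, ends at radius 54 mm; seven 24 mm wide, one with a 44 mm cross-bar end (mark). At a stop one lug is 22.5 deg before the top and one 22.5 deg past it; ends 21 mm to each side of the axle, 50 mm above it.
- wheel_right_axle (a point): centre of the right wheel on its axle, 66 mm above the table (counter frame 0, -38, 66 mm); the axle runs along counter y. A closed fingertip with its end 44 mm above the axle clears the hub: set down with its front face 30 mm or so on the near side, moved level along counter +x until the face is 15 mm past the axle, it pushes one lug over the top = one click; lift and go back above.
- wheel_left_lug (a point): middle of the outer end of the left wheel's wide lug (T shape: 44 mm wide in its outer 10 mm), 54 mm from the axle. From the axle, along counter x and up: reset (+50, +21) mm; one click short (+21, +50); two (-21, +50); three (-50, +21)
- wheel_right_lug (a point): middle of the outer end of the right wheel's wide lug (T shape: 44 mm wide in its outer 10 mm), 54 mm from the axle. From the axle, along counter x and up: reset (+50, +21) mm; one click short (+21, +50); two (-21, +50); three (-50, +21)
- salt_tin: blue round card drum of salt, 62 mm wide, 122 mm tall, at the back left; bystander, origin at the centre of its underside
- mill_1: brown wooden pepper mill, 58 mm wide, 170 mm tall, at the back right; bystander, origin at the centre of its underside
- oil_small: small clear oil bottle with brown cap, 51 mm wide, 123 mm tall, behind the counter; bystander, origin at the centre of its underside
- box_1: cardboard tea box 71 x 126 x 76 mm, at the left; bystander, origin at the centre of its underside
- mug_3: pink mug, 77 mm wide plus handle, 98 mm tall, at the right; bystander, origin at the centre of its underside
- jam_jar: glass clip-top jar, 85 x 71 x 69 mm, close to the left end of the counter; bystander, origin at the centre of its underside
- kitchen_timer: tomato-shaped kitchen timer, 61 mm wide, 70 mm tall, close to the right end of the counter; bystander, origin at the centre of its underside
- teaspoon_1: steel teaspoon, 130 mm long, lying on the near side of the counter; bystander, origin at the centre of its underside

How it is judged:
By the outcome, as a careful person would: the job done as asked, in the order asked, and still so for the second after the job is handed in, with the robot touching nothing.
It also fails if it takes over 54 s, if anything falls off the work surface, if the arm or the gripper's body presses on something with over 40 N, if the wrist force passes 120 N, or if a joint passes its speed limit or range.

## Working session

There is one attempt and no reset: what is moved stays moved. The work goes in short steps, Python scripts to look and compute and a tool call to move; the robot and the scene stay as the last step left them, time stands still between calls to the robot, and variables do not carry over. Pictures are saved under pics/ and viewed, at most 10 in all, crops included, and the job is handed in when it is done.

Besides the shell and the picture viewer there is one more tool, called after "Emit:" by a JSON object that holds its "api" and its "payload", one argument or row to a line. servo_tool: Moves the arm, as the interface text tells. Its arguments: {"type":"object","properties":{"rows":{"type":"array","items":{"type":"array","items":{"type":"number"}}},"jaw":{"type":"number"},"force":{"type":"number"}},"required":["rows"]}

```bash
ls; mkdir -p pics
python3 - <<'E'
from bench import status, eyes, robot
import cv2, numpy as np, pickle
s=status.observe(); print({k:np.round(v,3) for k,v in s.items()})
d={n:eyes.get_image(n) for n in ("top","scene")}
pickle.dump(d,open('d0.pkl','wb'))
for n in d:
    cv2.imwrite(f'pics/{n}0.png',d[n]["img"][...,::-1]); print(n,d[n]["K"].round(1).tolist(),d[n]["R"].round(3).tolist(),d[n]["t"].round(3))
E
```

```text
pics
{'t': np.float64(0.0), 'joint_positions': array([ 1.033,  0.478,  0.022,  1.556, -0.011,  1.109, -0.083]), 'joint_vel': array([-0.   , -0.001,  0.001,  0.001, -0.001, -0.   ,  0.   ]), 'tau': array([-0.0000e+00, -5.9644e+01,  1.6080e+00, -2.8119e+01,  1.2000e-02,
        9.0000e-03, -0.0000e+00]), 'tcp_pos': array([ 0.281, -0.613,  0.404]), 'tcp_rot': array([-3.068e+00, -6.700e-01,  1.000e-03]), 'ft_force': array([-0.563,  0.249,  0.478]), 'moment': array([-0.033,  0.015, -0.051]), 'grasp_force': np.float64(0.0), 'finger_gap': np.float64(0.999)}
top [[479.5, 0.0, 319.2], [0.0, 479.5, 208.6], [0.0, 0.0, 1.0]] [[-0.022, -1.0, -0.002], [-0.977, 0.022, -0.211], [0.211, -0.003, -0.978]] [-0.003  0.578  1.074]
scene [[400.9, 0.0, 314.5], [0.0, 400.9, 203.5], [0.0, 0.0, 1.0]] [[-0.699, -0.715, -0.005], [-0.296, 0.296, -0.908], [0.651, -0.633, -0.418]] [0.387 0.262 0.709]
```

View pics/top0.png

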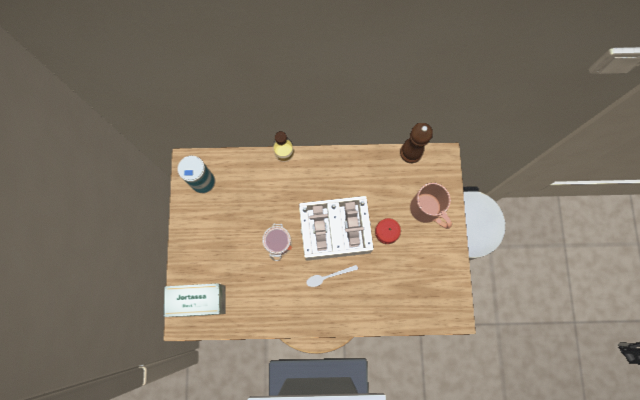

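View pics/scene0.png

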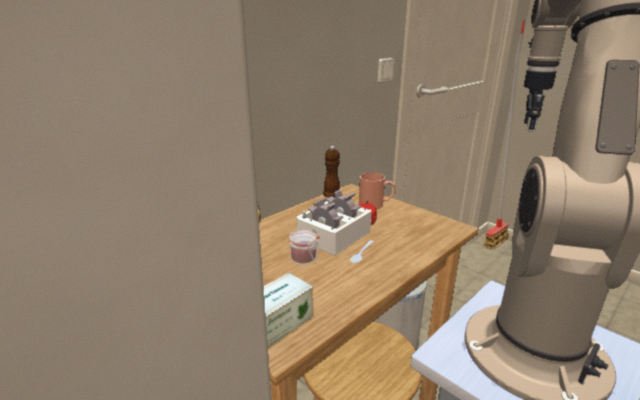

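The top view shows the counter at about (336,227), rotated a few degrees, with the spoon on the near side at (332,277), jar at (277,241) and timer at (388,231). The lugs are too small to read here, so I'll measure and crop.

```bash
cat > h.py <<'E'
import numpy as np, cv2
def ray(c,u,v,z):
    "pixel(s) -> world point at height z"
    d=np.linalg.inv(c["K"])@np.array([u,v,1.0]); C=-c["R"].T@c["t"]; w=c["R"].T@d
    return C+w*(z-C[2])/w[2]
def cloud(c):
    v,u=np.mgrid[0:400,0:640]; z=c["depth"].astype(float)
    p=np.stack([(u-c["K"][0,2])/c["K"][0,0]*z,(v-c["K"][1,2])/c["K"][1,1]*z,z],-1)
    return (p-c["t"])@c["R"]
def proj(c,P):
    q=(np.atleast_2d(P)@c["R"].T+c["t"])@c["K"].T; return q[:,:2]/q[:,2:]
E
python3 - <<'E'
import pickle,cv2,numpy as np; from h import *
c=pickle.load(open('d0.pkl','rb'))["top"]; P=cloud(c); hsv=cv2.cvtColor(c["img"],cv2.COLOR_RGB2HSV)
win=np.zeros((400,640),bool); win[190:262,296:376]=1
top=win&(abs(P[...,2]-0.07)<0.006)&(hsv[...,1]<60)
q=P[top][:,:2]; r=cv2.minAreaRect((q*1000).astype(np.float32)); print(top.sum(),r, cv2.boxPoints(r))
print("P table", np.median(P[300,200:280,2]))
for n,(a,b,cc,d) in dict(jar=(225,256,262,292),timer=(218,244,375,402)).items():
    m=P[a:b,cc:d]; k=m[...,2]>0.02; print(n,m[k].min(0).round(3),m[k].max(0).round(3))
im=cv2.resize(c["img"][185:265,290:380],None,fx=8,fy=8,interpolation=cv2.INTER_CUBIC)[...,::-1]
im=im[:600]
cv2.imwrite('pics/crop0.png',im)
E
```

```text
1737 ((533.7771606445312, -53.21372985839844), (131.1245880126953, 159.62339782714844), 5.175527095794678) [[ 461.2826     20.358393]
 [ 475.68176  -138.61423 ]
 [ 606.2717   -126.78585 ]
 [ 591.87256    32.186768]]
P table 0.001583079706304715
jar [ 0.338 -0.012  0.022] [0.54  0.117 1.171]
timer [ 0.496 -0.208  0.022] [ 0.556 -0.149  0.068]
```

View pics/crop0.png

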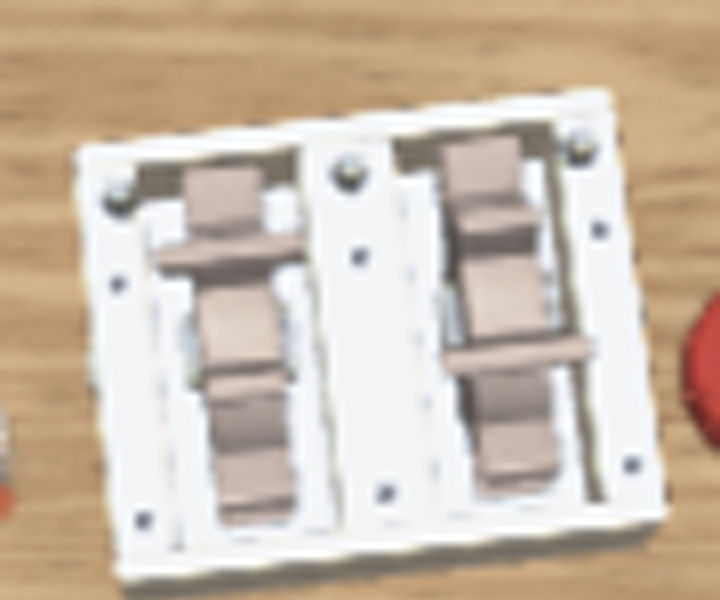

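Crop: the left wheel's wide bar is just past the top (228,255) → one click short. The right one is on the near side (515,352) → two clicks short. I'll check this with rays and work out the approach.

```bash
cat >> h.py <<'E'
from scipy.spatial.transform import Rotation as Ro
O=np.array([0.5338,-0.0532,0]); YAW=np.deg2rad(5.18)
Rc=Ro.from_euler('z',YAW).as_matrix()
def loc(P): return (np.asarray(P)-O)@Rc
def move(s,cx,cy,tip):
    "tool-axis shift (mm) and turn for tip axis at counter (cx,cy) m, tip height m"
    R=Ro.from_rotvec(s["tcp_rot"]).as_matrix()
    g=O+Rc@np.array([cx,cy,0]); g[2]=tip+0.173
    a=np.arctan2(R[1,0],R[0,0])
    return ((g-s["tcp_pos"])@R*1000).round(1), round(a-YAW,3)
E
python3 - <<'E'
import pickle; from h import *; from bench import status
c=pickle.load(open('d0.pkl','rb'))["top"]
f=lambda x,y:(290+x/8,185+y/8)
for n,p,z in [("Lbar",(228,255),.116),("Rbar",(515,352),.116),("Lnarrow",(247,383),.116),("Rnarrow",(497,218),.116),("postL",(118,190),.088),("postM",(349,170),.088),("postR",(580,148),.088)]:
    print(n,(loc(ray(c,*f(*p),z))*1000).round(1))
s=status.observe(); print(move(s,-.044,.038,.17))
E
```

```text
Lbar [ 16.3  38.4 116. ]
Rbar [-20. -38. 116.]
Lnarrow [-20.3  37.2 116. ]
Rnarrow [ 18.4 -37.8 116. ]
postL [44.4 67.4 88. ]
postM [42.8  0.3 88. ]
postR [ 41.8 -66.9  88. ]
(array([ 434.2, -454.3,   61.5]), np.float64(0.339))
```

Emit:
{"api": "servo_tool", "payload": {
  "rows": [
    [45, -45, 0, 0.1],
    [90, -90, 0, 0.2],
    [135, -135, 0, 0.34],
    [180, -185, 0, 0.34],
    [225, -235, 0, 0.34],
    [270, -280, 0, 0.34],
    [315, -330, 0, 0.34],
    [360, -375, 0, 0.34],
    [400, -420, 0, 0.34],
    [434, -454, 0, 0.34]
  ],
  "jaw": 1
}}

```text
t: 1.1
tcp_pos: [0.4451, -0.1393, 0.4047]
tcp_rot: [3.138, 0.141, -0.0]
ft_force: [1.6, 0.5, 0.9]
finger_gap: -0.002
grasp_force: 0.0
```

Emit:
{"api": "servo_tool", "payload": {
  "rows": [
    [0, 0, 0, 0],
    [0, 0, 0, 0],
    [0, 0, 0, 0]
  ]
}}

```text
t: 1.4
tcp_pos: [0.4446, -0.1424, 0.4044]
tcp_rot: [3.138, 0.138, -0.001]
ft_force: [0.2, -0.4, -0.0]
finger_gap: -0.0
grasp_force: 0.0
```

Run:
```python
from h import *; from bench import status,eyes
import pickle
s=status.observe(); print(s["t"],s["tcp_pos"],s["ft_force"],s["finger_gap"]); print(move(s,-.044,.038,.17))
d={n:eyes.get_image(n) for n in ("wrist","top")}; pickle.dump(d,open('d1.pkl','wb'))
cv2.imwrite('pics/w1.png',d["wrist"]["img"][...,::-1])
```

```text
1.4 [ 0.44459485 -0.14239203  0.40443284] [ 0.16908637 -0.43394962 -0.00492224] -7.144554473533402e-05
(array([  52.7, -118.9,   61.4]), np.float64(-0.002))
```

View pics/w1.png

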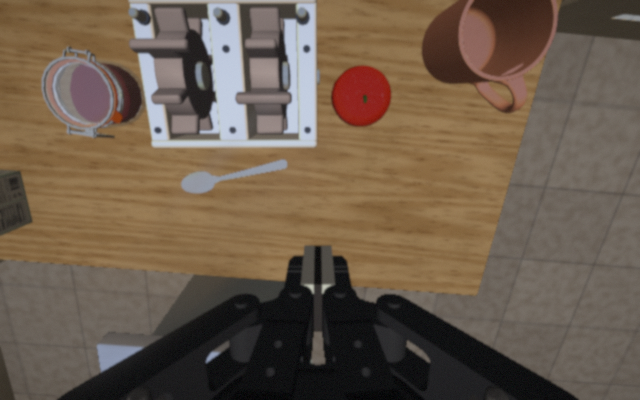

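The wrist view confirms the reading: the left bar (160,44) is past the top next to the posts, and the right bar (264,98) is on the near side. The closed fingertips are at (318,250). I'll use the posts to refine the counter pose.

Run:
```python
import pickle; from h import *
c=pickle.load(open('d1.pkl','rb'))["wrist"]
for n,p,z in [("Lbar",(160,44),.116),("Rbar",(264,98),.116),("Lnar",(168,98),.116),("postL",(141,14),.088),("postM",(222,14),.088),("postR",(303,14),.088),("cornNL",(152,142),.07),("cornNR",(316,142),.07)]:
    print(n,(loc(ray(c,*p,z))*1000).round(1))
# fingertip location in world seen at pixel, assumed tip z
s=__import__('bench').status.observe()
print("tip",loc(ray(c,318,248,s["tcp_pos"][2]-.173))*1000, loc(s["tcp_pos"])*1000)
print(proj(c,[s["tcp_pos"]-[0,0,.173]]))
```

```text
Lbar [ 19.8  34.8 116. ]
Rbar [-18.3 -39.9 116. ]
Lnar [-18.2  34.6 116. ]
postL [45.5 59.2 88. ]
postM [45.4 -5.4 88. ]
postR [ 45.2 -70.   88. ]
cornNL [-58.3  76.6  70. ]
cornNR [-58.6 -79.9  70. ]
tip [-88.71618042 -81.53010458 231.54206533] [-96.97637498 -81.18858135 404.54206533]
[[317.3484827  262.75770432]]
```

Emit:
{"api": "servo_tool", "payload": {
  "rows": [
    [20, -45, 0, 0],
    [40, -90, 0, 0],
    [53, -119, 0, 0],
    [53, -119, 0, 0],
    [53, -119, 20, 0],
    [53, -119, 40, 0],
    [53, -119, 60, 0],
    [53, -119, 60, 0],
    [53, -119, 60, 0]
  ]
}}

```text
t: 2.4
tcp_pos: [0.4872, -0.0193, 0.3448]
tcp_rot: [3.138, 0.138, -0.001]
ft_force: [-1.5, 0.1, 0.5]
finger_gap: 0.001
grasp_force: 0.0
```

Emit:
{"api": "servo_tool", "payload": {
  "rows": [
    [0, 0, 15, 0],
    [0, 0, 30, 0],
    [0, 0, 42, 0],
    [0, 0, 50, 0],
    [0, 0, 56, 0],
    [0, 0, 61, 0],
    [0, 0, 61, 0],
    [0, 0, 61, 0]
  ]
}}

```text
t: 3.2
tcp_pos: [0.4873, -0.018, 0.2839]
tcp_rot: [3.138, 0.141, 0.0]
ft_force: [0.4, 0.3, 0.6]
finger_gap: 0.004
grasp_force: 0.0
```

Emit:
{"api": "servo_tool", "payload": {
  "rows": [
    [5, 0, 0, 0],
    [10, 0, 0, 0],
    [15, 0, 0, 0],
    [20, 0, 0, 0],
    [25, 0, 0, 0],
    [30, 0, 0, 0],
    [34, 0, 0, 0],
    [38, 0, 0, 0],
    [42, 0, 0, 0],
    [46, 0, 0, 0]
  ]
}}

```text
t: 4.2
tcp_pos: [0.5334, -0.0138, 0.2837]
tcp_rot: [-3.138, -0.141, -0.0]
ft_force: [-0.2, 0.7, 0.5]
finger_gap: -0.001
grasp_force: 0.0
```

Emit:
{"api": "servo_tool", "payload": {
  "rows": [
    [1, 0, 0, 0],
    [1, 0, 0, 0],
    [1, 0, 0, 0]
  ]
}}

```text
t: 4.5
tcp_pos: [0.5339, -0.0138, 0.2837]
tcp_rot: [3.138, 0.141, -0.0]
ft_force: [-0.5, 0.8, 0.4]
finger_gap: 0.001
grasp_force: 0.0
```

Emit:
{"api": "servo_tool", "payload": {
  "rows": [
    [-3, 0, 0, 0],
    [-3, 0, -10, 0],
    [-3, 0, -25, 0],
    [-3, 0, -40, 0],
    [-3, 0, -60, 0],
    [-40, 0, -60, 0],
    [-60, 0, -60, 0],
    [-60, 0, -60, 0],
    [-60, 0, -60, 0]
  ]
}}

```text
t: 5.4
tcp_pos: [0.4744, -0.0192, 0.3446]
tcp_rot: [3.138, 0.141, 0.003]
ft_force: [0.2, -0.9, 0.1]
finger_gap: 0.001
grasp_force: 0.0
```

Run:
```python
from h import *; from bench import status,eyes
import pickle
s=status.observe(); print(s["t"],s["tcp_pos"],loc(s["tcp_pos"])*1000); print(move(s,-.044,-.038,.17))
d={n:eyes.get_image(n) for n in ("wrist","top")}; pickle.dump(d,open('d2.pkl','wb'))
a=d["wrist"]["img"]; b=cv2.resize(d["top"]["img"][185:265,290:380],None,fx=5,fy=5,interpolation=cv2.INTER_CUBIC)
im=np.zeros((400,770,3),np.uint8); im[:,:320]=cv2.resize(a,(320,200)).repeat(2,0)[:400] if 0 else 0
im[:200,:320]=cv2.resize(a,(320,200)); im[:,320:]=b
cv2.imwrite('pics/w2.png',im[...,::-1])
```

```text
5.4 [ 0.47441908 -0.01918029  0.34458284] [-56.06694054  39.24197829 344.58283817]
(array([12.1, 77.2,  1.6]), np.float64(-0.001))
```

View pics/w2.png

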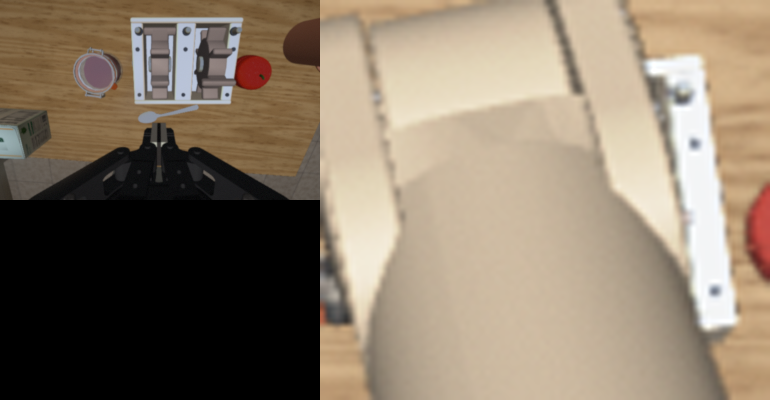

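In the wrist view the left wheel seems to have clicked, with its bar by the posts at about (158,33). I'll zoom in to confirm while moving over the right wheel.

Emit:
{"api": "servo_tool", "payload": {
  "rows": [
    [4, 25, 0, 0],
    [8, 50, 0, 0],
    [12, 77, 0, 0],
    [12, 77, 0, 0],
    [12, 77, 0, 0],
    [12, 77, 0, 0]
  ]
}}

```text
t: 6.1
tcp_pos: [0.4934, -0.0938, 0.3436]
tcp_rot: [-3.138, -0.143, 0.0]
ft_force: [0.0, 0.2, -0.1]
finger_gap: 0.002
grasp_force: 0.0
```

Run:
```python
from h import *; from bench import status
import pickle
s=status.observe(); print(s["t"],s["tcp_pos"],loc(s["tcp_pos"])*1000); print(move(s,-.044,-.038,.111))
a=pickle.load(open('d2.pkl','rb'))["wrist"]["img"][20:220,240:500]
cv2.imwrite('pics/w3.png',cv2.resize(a,None,fx=2.5,fy=2.5,interpolation=cv2.INTER_CUBIC)[...,::-1])
```

```text
6.1 [ 0.49339176 -0.09378295  0.34358141] [-43.9072365  -36.76894832 343.58140628]
(array([-0.1,  1.3, 59.6]), np.float64(0.001))
```

View pics/w3.png

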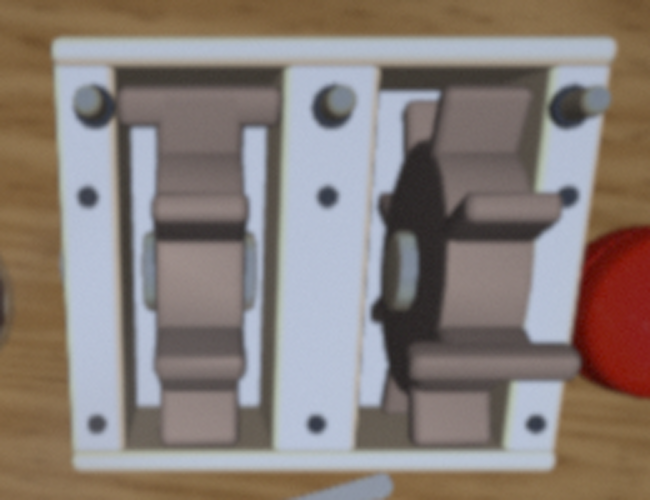

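The crop shows the left wheel's wide bar level with the posts at (198,105), so it is reset. The right bar at (495,362) still needs two clicks.

Emit:
{"api": "servo_tool", "payload": {
  "rows": [
    [0, 0, 15, 0],
    [0, 0, 30, 0],
    [0, 0, 42, 0],
    [0, 0, 50, 0],
    [0, 0, 56, 0],
    [0, 1, 60, 0],
    [0, 1, 60, 0],
    [0, 1, 60, 0]
  ]
}}

```text
t: 6.9
tcp_pos: [0.4934, -0.0959, 0.284]
tcp_rot: [3.138, 0.141, 0.001]
ft_force: [-0.3, -1.0, -0.0]
finger_gap: 0.003
grasp_force: 0.0
```

Emit:
{"api": "servo_tool", "payload": {
  "rows": [
    [5, 0, 0, 0],
    [10, 0, 0, 0],
    [15, 0, 0, 0],
    [20, 0, 0, 0],
    [25, 0, 0, 0],
    [30, 0, 0, 0],
    [35, 0, 0, 0],
    [40, 0, 0, 0],
    [44, 0, 0, 0],
    [47, 0, 0, 0]
  ]
}}

```text
t: 7.9
tcp_pos: [0.5405, -0.0915, 0.2837]
tcp_rot: [-3.138, -0.141, -0.001]
ft_force: [-0.2, -0.5, 0.6]
finger_gap: 0.004
grasp_force: 0.0
```

Emit:
{"api": "servo_tool", "payload": {
  "rows": [
    [0, 0, 0, 0],
    [0, 0, 0, 0],
    [-3, 0, -5, 0],
    [-3, 0, -20, 0],
    [-3, 0, -40, 0],
    [-3, 0, -60, 0],
    [-30, 0, -60, 0],
    [-60, 0, -60, 0],
    [-60, 0, -60, 0],
    [-60, 0, -60, 0]
  ]
}}

```text
t: 8.9
tcp_pos: [0.4799, -0.0971, 0.3443]
tcp_rot: [3.138, 0.14, 0.001]
ft_force: [0.5, -0.6, 0.6]
finger_gap: -0.004
grasp_force: 0.0
```

Run:
```python
from h import *; from bench import status,eyes
s=status.observe(); print(s["t"],s["tcp_pos"],loc(s["tcp_pos"])*1000); print(move(s,-.044,-.038,.111))
a=eyes.get_image("wrist")["img"][10:220,120:480]
cv2.imwrite('pics/w4.png',cv2.resize(a,None,fx=2,fy=2,interpolation=cv2.INTER_CUBIC)[...,::-1])
```

```text
8.9 [ 0.47985838 -0.09711351  0.34428551] [-57.68604755 -38.86405306 344.28550504]
(array([13.6, -0.9, 60.3]), np.float64(-0.001))
```

View pics/w4.png

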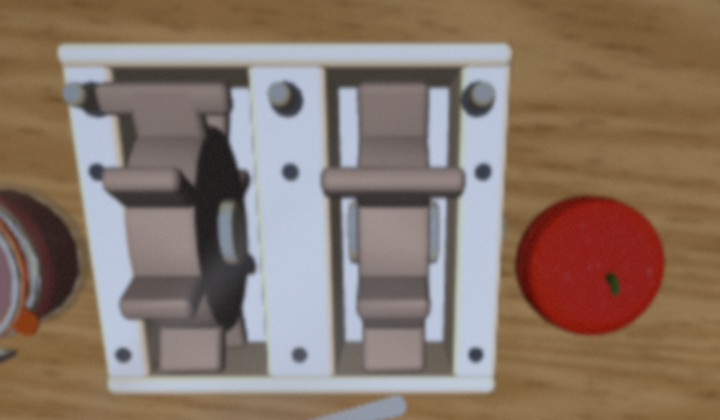

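The right bar (392,180) is now past the top, one click short. The left bar is still beside the posts. One more click on the right wheel.

Emit:
{"api": "servo_tool", "payload": {
  "rows": [
    [7, 0, 0, 0],
    [14, -1, 10, 0],
    [14, -1, 25, 0],
    [14, -1, 40, 0],
    [14, -1, 50, 0],
    [14, -1, 56, 0],
    [14, -1, 60, 0],
    [14, -1, 60, 0],
    [14, -1, 60, 0]
  ]
}}

```text
t: 9.85
tcp_pos: [0.4944, -0.0947, 0.2841]
tcp_rot: [3.138, 0.141, 0.001]
ft_force: [0.7, -1.0, 0.6]
finger_gap: -0.002
grasp_force: 0.0
```

Emit:
{"api": "servo_tool", "payload": {
  "rows": [
    [5, 0, 0, 0],
    [10, 0, 0, 0],
    [15, 0, 0, 0],
    [20, 0, 0, 0],
    [25, 0, 0, 0],
    [30, 0, 0, 0],
    [35, 0, 0, 0],
    [40, 0, 0, 0],
    [44, 0, 0, 0],
    [47, 0, 0, 0]
  ]
}}

```text
t: 10.85
tcp_pos: [0.5414, -0.0904, 0.2837]
tcp_rot: [-3.138, -0.141, -0.0]
ft_force: [0.2, 0.5, 0.6]
finger_gap: -0.002
grasp_force: 0.0
```

Emit:
{"api": "servo_tool", "payload": {
  "rows": [
    [0, 0, 0, 0],
    [0, 0, 0, 0],
    [-3, 0, -5, 0],
    [-3, 0, -20, 0],
    [-3, 0, -40, 0],
    [-3, 0, -60, 0],
    [-30, 0, -60, 0],
    [-60, 0, -60, 0],
    [-60, 0, -60, 0],
    [-60, 0, -60, 0]
  ]
}}

```text
t: 11.85
tcp_pos: [0.4808, -0.096, 0.3443]
tcp_rot: [3.138, 0.14, 0.001]
ft_force: [0.3, 0.1, -0.1]
finger_gap: 0.001
grasp_force: 0.0
```

Run:
```python
from h import *; from bench import status,eyes
s=status.observe(); print(s["t"],s["tcp_pos"],s["ft_force"])
a=eyes.get_image("wrist")["img"][10:220,120:480]
cv2.imwrite('pics/w5.png',cv2.resize(a,None,fx=2,fy=2,interpolation=cv2.INTER_CUBIC)[...,::-1])
```

```text
11.85 [ 0.48076765 -0.09603785  0.34428377] [ 0.30255271  0.14703539 -0.07187054]
```

View pics/w5.png

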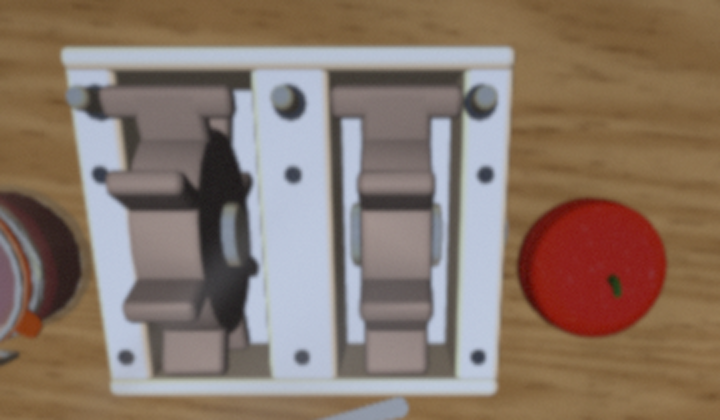

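Both wide bars, left (168,100) and right (397,100), now stand beside the posts. The counter hasn't moved, and the tool is clear above it.

```bash
python3 -c "
from bench import robot; print(robot.finish_job())"
```

```text
the job is handed in; nothing more can be done
None
```

Both wheels are at reset, with their wide lugs beside the posts (left took one click, right two); nothing else looked moved in the last close-up of the counter, and the job was handed in at about 12 s.

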